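# Clear the pile on the repair bench

## Robot

A 6-joint arm with a two-finger parallel gripper is mounted at the origin on the work surface. World frame = base frame: x ahead of the robot, y to its left, z up, the work surface at z = 0. Lengths are in m, angles in rad, forces in N, time in s.
With the tool pointing down it reaches from about 0.3 to 0.775 m from the base axis. Payload 14.6 kg.
Tool frame: the origin (TCP) lies between the finger pads; the fingertips stand 11 mm ahead of it and the grasp point (between the pads) lies 8 mm behind it (arm.tip_reach is the distance from the TCP to the fingertips, in m); z points along the fingers, y is the line along which they close (so a half turn about z gives the same grasp; the last joint's range is limited). The gripper opens to 85 mm and grips with 20 to 120 N. Pads are 22 mm wide; open, the fingers measure 114 mm over their backs; the gripper's body (76 mm by 85 mm) begins 54 mm behind the grasp point. The pads swing forward as they close: fully open they stand 13 mm farther back than shut.
Start: joints at [-1.184, 0.3, 1.521, -0, 1.321, -0.067], TCP at [0.241, -0.494, 0.207] pointing down, gripper open.
Joint ranges: [-3.03, 3.03], [-0.79, 2.21], [0.23, 2.52], [-1.04, 4.18], [0, 3.07], [-2.55, 2.55]. Speed limits (rad/s): [2.22, 2.22, 2.57, 3.14, 3.14, 3.14].

## Interface

Orientations are given as a unit quaternion [w, x, y, z].
In Python, from cell import arm gives the robot as it stands.
- The arm moves only by the tool play_rows, never from a script. Its argument "rows" is a list of rows, each a list of 3 entries, a list of its own where there are three numbers: the closure, from 0 (fully open) to 1 (shut), then the shift along the world's x, y, z in mm, then the turn about the world's z in rad. In form: [[jaw, [x, y, z], roll], ...]. A call has 1 to 20 rows; each row shifts and turns the commanded pose from where the row before left it; what a row does not reach is not made up. A row lasts 1/10 s, in which the tool goes at most 50 mm and 8.59 degrees, less where a joint would pass 70% of its speed; a pose out of reach is approached as far as the arm can. A call with a gripper value outside its range is refused whole. The fingers move at their own pace and stop on an object; "grip_force" is the grip in N (left out, the last holds). Time passes only in rows, so rows that do not move let the fingers close. It gives the time, the measured TCP pose, the force, the opening and the grip force at its end, in the units of the state.
- arm.get_obs(): the state, without advancing time (a new reading comes with each control period).
- arm.capture(name): name is "scene" or "top"; returns a dict with "img" (420x560x3 uint8, blue, green, red), "fx", "fy", "cx", "cy" (pixels), "R" (3x3) and "t" (3): a world point X has camera coordinates R X + t. Camera axes: x right, y down, z forward; pixel columns grow to the right and rows downward; lengths in m; the calibration is good to about 2 mm. A picture is of the moment at which its call begins. There is no depth.
- arm.job_done(): hands the job in; it is judged then, once.
The state is a dict: "time": time; "q": joint angles; "qd": joint speeds; "effort": joint torques, N m; "tcp_pos": TCP position; "eef_rot": TCP orientation; "ft_force": force on the tool from outside, world axes, zero at the start; "torque": the same for the moment, N m; "gripper_width": finger opening in m; "grasp_force": force on a finger pad.
Only numpy, scipy, OpenCV 4.12 (cv2) and the standard library are available. Lean on these libraries where they do the work, as an engineer would, in place of code of your own. Each camera call takes 0.05 s, during which the arm holds its last target. There are 200 camera calls.

## Task

The things piled up on the repair bench need putting away: take the pile apart and stand the microscope eyepiece in the small square holder, the flux jar in the round dish, the solder reel down over the spindle of its stand, and the long component case flat in the rectangular tray. Each must end standing the same way up as it is now, resting fully on the floor of its place; set things down rather than dropping them, and leave the dropper bottle and the screwdriver where they are.

Things in the scene. Friction and masses are not known exactly. Their poses are not given: they have to be found in the camera images.
- eyepiece: Microscope eyepiece, on top of the jar at the start: upright, a steel barrel 28 mm diameter for its lowest 14 mm, above that a black barrel 34 mm diameter up to its top at 50 mm, with a glass lens in the top face. Loose, 100 g. Origin: centre of its underside; z up along its axis. Grip the black barrel.
- jar: Flux jar, a closed upright cylinder 44 mm diameter and 40 mm tall, amber glass below and an aluminium cap for the top 14 mm. At the start it stands on one half of the case, with the eyepiece on its cap. Loose, 60 to 130 g. Origin: centre of its underside; z up.
- reel: Solder wire reel, axis upright: two white flanges 50 mm diameter, 4 mm thick, grey wire 47 mm diameter between; 36 mm tall, with a 24 mm through hole on its axis. At the start on the other half of the case, about 60 mm from the jar's axis along the case's length (14 mm gap between them; across the case both are free). Loose, 110 to 230 g. Origin: centre of its underside; z up.
- case: Closed component case, a black plastic block 120 mm long (its x), 60 mm wide (its y), 36 mm tall, with a thin grey seam round its sides. At the bottom of the pile, on the bench. Loose, 150 to 310 g. Origin: centre of its underside; z up. Either way round in the tray is right.
- tray: Fixed shallow rectangular aluminium tray with a white lining, the place for the case: outside 148 mm (its x) by 88 mm (its y), inside 142 by 82 mm, floor 4 mm above the bench, rim 9 mm above the bench. Origin: centre of its underside; z up.
- stand: Fixed reel stand, the place for the reel: a dark round base 76 mm diameter and 8 mm thick, from which a steel spindle 10 mm diameter rises to 44 mm above the bench. Origin: centre of its underside, on the spindle's axis; z up.
- dish: Fixed round white ceramic dish, the place for the jar: outside 72 mm diameter, inside 64 mm, floor 4 mm above the bench, rim 9 mm above the bench. Origin: centre of its underside; z up.
- holder: Fixed small square wooden holder, the place for the eyepiece: outside 60 by 60 mm, inside 52 by 52 mm, floor 4 mm above the bench, rim 14 mm above the bench. Origin: centre of its underside; x and y along its sides, z up.
- bottle: White dropper bottle standing on the bench, 36 mm diameter and 94 mm tall with a thin spout; a bystander, to be left alone. Loose, 80 g. Origin: centre of its underside; z up.
- driver: Small screwdriver lying on the bench near the robot, 120 mm long; a bystander, to be left alone. Loose. Origin: at its underside midway along; x along it, from handle to tip.
There are look-alikes about, which are no part of the job. Leave any green or pink look-alike of the jar alone.

How it is judged:
At the end, for the whole second after the job is handed in: Case in tray (centres within 17 mm), reel over spindle on its stand (12 mm), jar in dish (14 mm), eyepiece in holder (18 mm): each on its place's floor within 3 mm, upright within 0.1 rad, released, at rest; bottle and screwdriver within 20 mm of their start (horizontal distance between case and tray below 0.017 m and z of case in the frame of tray between 0.001 and 0.007 m and angle between each of case, reel, jar, eyepiece's own z axis and vertical below 0.1 rad and linear speed of each of case, reel, jar, eyepiece below 0.02 m/s and angular speed of each of case, reel, jar, eyepiece below 0.2 rad/s and horizontal distance between reel and stand below 0.012 m and z of reel in the frame of stand between 0.005 and 0.011 m and horizontal distance between jar and dish below 0.014 m and z of jar in the frame of dish between 0.001 and 0.007 m and horizontal distance between eyepiece and holder below 0.018 m and z of eyepiece in the frame of holder between 0.001 and 0.007 m and distance of each of bottle, driver from where it was at the start of the episode below 0.02 m); the robot touches nothing.
It fails at once if the eyepiece, jar, reel or case is dropped (falls free of the fingers faster than 0.7 m/s, about 25 mm of fall) ((linear speed of case above 0.7 m/s and contact force between case and the fingers below 0.05 N) or (linear speed of reel above 0.7 m/s and contact force between reel and the fingers below 0.05 N) or (linear speed of jar above 0.7 m/s and contact force between jar and the fingers below 0.05 N) or (linear speed of eyepiece above 0.7 m/s and contact force between eyepiece and the fingers below 0.05 N)).
It fails at once if the dropper bottle is moved by more than 20 mm (distance of bottle from where it was at the start of the episode above 0.02 m).
It fails at once if the screwdriver is moved by more than 20 mm (distance of driver from where it was at the start of the episode above 0.02 m).
It also fails if it takes over 115 s, if anything falls off the work surface, if the arm or the gripper's body presses on something with over 40 N, if the wrist force passes 120 N, or if a joint passes its speed limit or range.

## Working session

There is one attempt and no reset: what is moved stays moved. The work goes in short steps, Python scripts to look and compute and a tool call to move; the robot and the scene stay as the last step left them, time stands still between calls to the robot, and variables do not carry over. Pictures are saved under pics/ and viewed, at most 14 in all, crops included, and the job is handed in when it is done.

Besides the shell and the picture viewer there is one more tool, called as a command line: name --argument value ..., lists and objects as JSON in quotes. play_rows: Moves the arm, as the interface text tells. Its arguments: {"type":"object","properties":{"rows":{"type":"array"},"grip_force":{"type":"number"}},"required":["rows"]}

```bash
mkdir -p pics; ls
cat > h.py <<'E'
import numpy as np, cv2, json
from cell import arm
def ray(c,u,v):
    d=np.array([(u-c['cx'])/c['fx'],(v-c['cy'])/c['fy'],1.]); R=np.array(c['R']);t=np.array(c['t'])
    return -R.T@t, R.T@d
def atz(c,u,v,z):
    o,d=ray(c,u,v); return o+d*(z-o[2])/d[2]
def tri(c1,p1,c2,p2):
    o1,d1=ray(c1,*p1);o2,d2=ray(c2,*p2)
    s=np.linalg.lstsq(np.c_[d1,-d2],o2-o1,rcond=None)[0]
    a,b=o1+s[0]*d1,o2+s[1]*d2
    return (a+b)/2,np.linalg.norm(a-b)
def proj(c,X):
    p=np.array(c['R'])@np.array(X)+np.array(c['t']); return p[0]/p[2]*c['fx']+c['cx'],p[1]/p[2]*c['fy']+c['cy']
def snap(name,tag):
    c=arm.capture(name); cv2.imwrite(f'pics/{tag}.png',c['img']); np.save(f'pics/{tag}.npy',c,allow_pickle=True); return c
def load(tag): return np.load(f'pics/{tag}.npy',allow_pickle=True).item()
E
python3 - <<'E'
from h import *
for n in('scene','top'):
    c=snap(n,n+'0'); print(n,c['fx'],c['fy'],c['cx'],c['cy'],-np.array(c['R']).T@c['t'],np.array(c['R'])[2])
print(arm.get_obs())
E
```

```text
pics
scene 434.65124480955893 434.65124480955893 281.328700984528 209.32674708265833 [1.06301776 0.64079748 0.89836259] [-0.49339901 -0.5031923  -0.7094751 ]
top 520.35859814691 520.35859814691 271.9478414232054 207.80890685982294 [0.3664217  0.0790873  1.30812339] [ 0.11492504 -0.0280605  -0.99297777]
{'time': 0.1, 'q': array([-1.18361110e+00,  3.00416964e-01,  1.52153326e+00, -2.02637263e-05,
        1.32070868e+00, -6.65978729e-02]), 'qd': array([-0.00073557, -0.00103926,  0.00068456,  0.00191033, -0.00093521,
       -0.00116314]), 'effort': array([ 1.47840958e-03, -5.44379389e+01, -3.62368298e+01, -3.55377620e-05,
        3.04873131e-03, -1.93335626e-05]), 'tcp_pos': array([ 0.24100454, -0.49411478,  0.20657126]), 'eef_rot': array([-5.24722065e-04,  9.74369643e-01,  2.24952250e-01, -9.47802754e-05]), 'ft_force': array([-0.81020569, -0.67818595,  0.19176853]), 'torque': array([ 0.0315222 , -0.00234451, -0.0147595 ]), 'grasp_force': 0.0, 'gripper_width': 0.0853610424971837}
```

```bash
python3 -c "
import cv2
for n in('scene0','top0'):
    cv2.imwrite(f'pics/{n}b.png',cv2.resize(cv2.imread(f'pics/{n}.png'),(800,600),interpolation=cv2.INTER_CUBIC))"
```

```text
(no output)
```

View pics/scene0b.png

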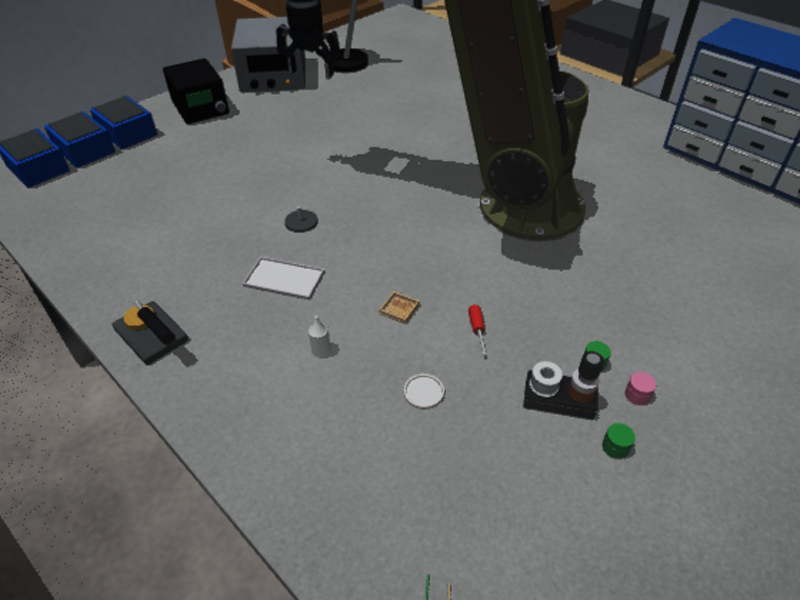

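View pics/top0b.png

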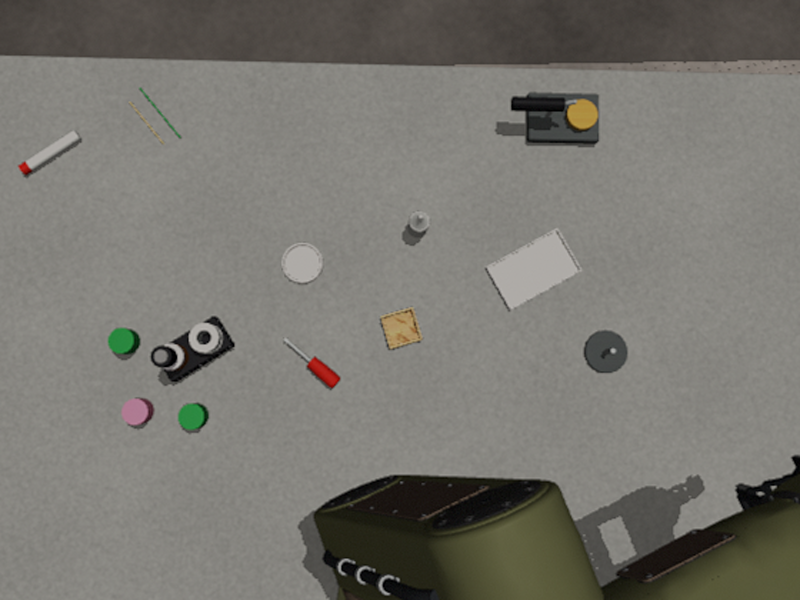

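The scene picture (800 px) shows the pile at (562,385), with the reel at (547,376), jar and eyepiece at (588,372), and the case under both. The dish is at (424,391), holder (400,307), tray (285,278), stand (301,220), bottle (319,338) and driver (478,330). In the top view these are: pile (195,348), dish (302,263), holder (401,328), tray (534,269), stand (606,351).

Candidates for the jar in the top view: green (123,341), green (193,417), pink (136,411), and the amber jar with aluminium cap under the eyepiece (168,356). I choose the one under the eyepiece and will check it in a crop.

Run:
```python
import cv2,numpy as np
def crop(n,x,y,w,h,s):
    im=cv2.imread(f'pics/{n}.png')[y:y+h,x:x+w]
    im=cv2.resize(im,None,fx=s,fy=s,interpolation=cv2.INTER_CUBIC)
    im=np.clip(im.astype(float)*1.5,0,255).astype(np.uint8)
    for k in range(0,w,10):
        cv2.line(im,(k*s,0),(k*s,6 if (x+k)%50 else 14),(0,255,255),1)
        if (x+k)%20==0: cv2.putText(im,str(x+k),(k*s,24),0,.4,(0,255,255),1)
    for k in range(0,h,10):
        cv2.line(im,(0,k*s),(6,k*s),(0,255,255),1)
        if (y+k)%20==0: cv2.putText(im,str(y+k),(8,k*s+4),0,.4,(0,255,255),1)
    return im
a=crop('top0',100,210,80,80,5+0); b=crop('scene0',360,230,80,80,5)
c=crop('top0',190,160,80,40,5)
cv2.imwrite('pics/pile0.png',np.hstack([a,b]))
a=crop('top0',190,160,100,90,4); b=crop('top0',335,155,100,110,4)
H=np.zeros((440,800,3),np.uint8);H[:360,:400]=a;H[:,400:]=b;cv2.imwrite('pics/places_top.png',H)
a=crop('scene0',160,140,140,80,4); b=crop('scene0',250,200,60,90,4)
H=np.zeros((360,800,3),np.uint8);H[:320,:560]=a;H[:,560:]=b;cv2.imwrite('pics/places_sc.png',H)
```

```text
(no output)
```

View pics/pile0.png

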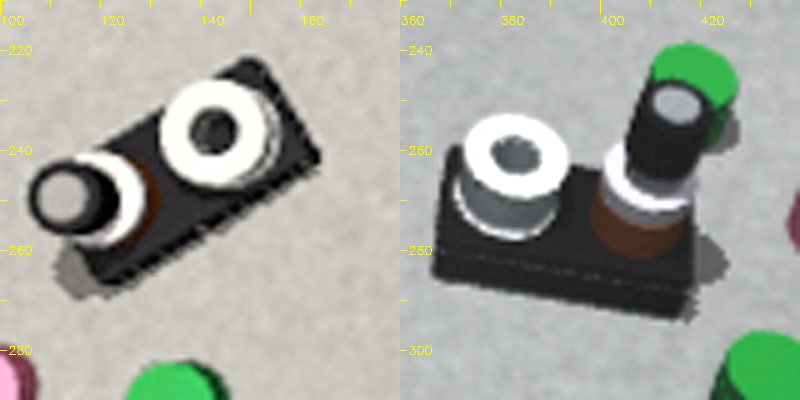

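View pics/places_top.png

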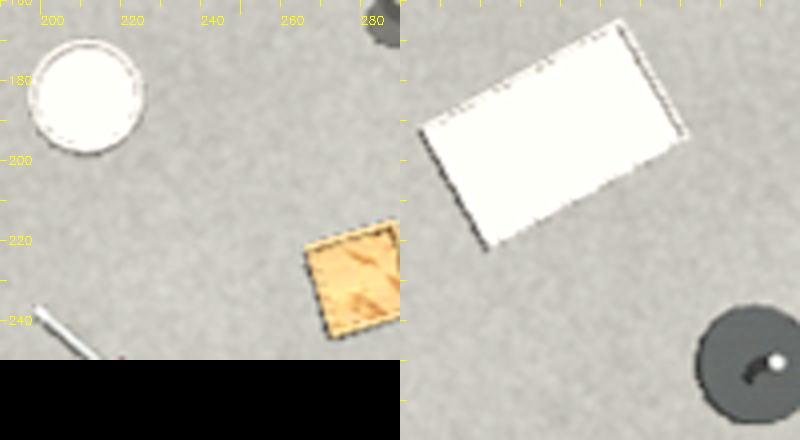

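View pics/places_sc.png

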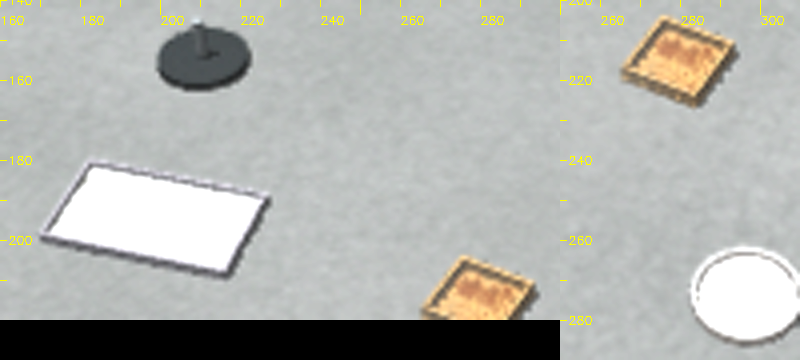

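The crop confirms the choice: an amber jar with an aluminium cap is under the eyepiece, and the reel stands free beside it. I have lens, reel, case and place pixels from both views. Next I triangulate.

Run:
```python
from h import *
T,S=load('top0'),load('scene0')
np.set_printoptions(precision=4,suppress=True)
def blob(c,lo,hi,box,hsv=True):
    x,y,w,h=box; im=c['img'][y:y+h,x:x+w]; im=cv2.cvtColor(im,cv2.COLOR_BGR2HSV)
    m=cv2.inRange(im,lo,hi); cs=max(cv2.findContours(m,0,1)[0],key=cv2.contourArea)
    hull=cv2.convexHull(cs); return hull.reshape(-1,2)+[x,y]
def cen(h): M=cv2.moments(h.astype(np.float32)); return M['m10']/M['m00'],M['m01']/M['m00']
print('eyep top',tri(T,(114,249.6),S,(415.6,250.8)))
print('reel top',tri(T,(142.5,236.4),S,(383.2,261)))
print('spindle tip',tri(T,(429.2,245.4),S,(209.5,145.5)))
W=((0,0,128),(180,40,255)); 
for n,bt,bs in(('dish',(190,165,45,40),(275,255,45,40)),('tray',(335,155,75,65),(165,175,65,36))):
    for v in (128,140,150):
        a=blob(T,(0,0,v),(180,60,255),bt);b=blob(S,(0,0,v),(180,60,255),bs)
        print(n,v,cv2.contourArea(a),cv2.contourArea(b),cen(a),cen(b),tri(T,cen(a),S,cen(b)))
        if n=='tray':
            r=cv2.minAreaRect(a.astype(np.float32)); p=[atz(T,*q,.009)[:2] for q in cv2.boxPoints(r)]
            e=[p[1]-p[0],p[2]-p[1]]; print([(np.linalg.norm(k),np.arctan2(k[1],k[0])) for k in e])
a=blob(T,(8,90,60),(28,255,255),(260,205,45,45));b=blob(S,(8,90,60),(28,255,255),(260,200,40,30))
print('holder',cen(a),cen(b),tri(T,cen(a),S,cen(b)),cv2.minAreaRect(a.astype(np.float32)),atz(T,*cen(a),.01))
r=cv2.minAreaRect(a.astype(np.float32));p=[atz(T,*q,.014)[:2] for q in cv2.boxPoints(r)];print([(np.linalg.norm(k),np.arctan2(k[1],k[0])) for k in (p[1]-p[0],p[2]-p[1])])
a=blob(T,(0,0,0),(180,255,85),(405,225,45,45));b=blob(S,(0,0,0),(180,255,85),(190,145,40,22))
print('base',cen(a),cen(b),tri(T,cen(a),S,cen(b)),atz(T,423.8,246,.008))
# case top corners
for n,p in(('top',(150.6,221.4)),('right',(164,241.6)),('bot?',(121,268))): print(n,atz(T,*p,.036),atz(T,*p,0))
for n,p in(('backL',(370.4,259.4)),('frontL',(366.8,277)),('frontR',(418,283))): print(n,atz(S,*p,.036))
print('driver',atz(T,203,239,0),atz(T,235,267,0.01),'bottle',atz(T,293.5,151,.094))
print('greens',[atz(T,*p,.04) for p in ((86,238.5),(135,292),(95,288))])
```

```text
eyep top (array([0.402 , 0.4021, 0.1232]), np.float64(0.004293927332934948))
reel top (array([0.4367, 0.3497, 0.0693]), np.float64(0.000637604694428332))
spindle tip (array([ 0.4257, -0.3435,  0.0398]), np.float64(0.0020921664602226555))
dish 128 1716.0 911.0 (212.0, 184.5) (298.6584339553604, 268.0060373216246) (array([0.5699, 0.195 , 0.0215]), np.float64(0.00497835870713435))
dish 140 620.5 507.0 (211.0002686005909, 183.1928552242815) (296.1761998685075, 272.4684418145957) (array([0.5765, 0.1966, 0.0104]), np.float64(0.00011421420303135989))
dish 150 599.5 491.5 (210.9947178204059, 183.30080622741173) (296.2302475415395, 272.64903357070193) (array([0.5764, 0.1967, 0.0096]), np.float64(0.00011977181042607078))
tray 128 4736.0 2052.5 (372.0, 187.0) (199.30929760454728, 193.39399106780348) (array([ 0.573 , -0.21  ,  0.0116]), np.float64(0.001868246596878957))
[(np.float64(0.1905571214697121), np.float64(-1.5516673951554796)), (np.float64(0.1648950143812387), np.float64(3.1237916878172367))]
tray 140 2180.5 839.5 (373.5465871741955, 188.3447221585263) (198.9458010720667, 194.1959499702
[... 865 characters left out ...]
0677467774)), (np.float64(0.059089164748846304), np.float64(-2.846976440861433))]
base (423.4203221809169, 245.95588599752165) (210.50610820244327, 154.36940081442697) (array([ 0.4268, -0.3415,  0.0047]), np.float64(0.0006479589600819982)) [ 0.4263 -0.3412  0.008 ]
top [0.4756 0.3386 0.036 ] [0.4786 0.346  0.    ]
right [0.4268 0.3044 0.036 ] [0.4286 0.3107 0.    ]
bot? [0.3619 0.405  0.036 ] [0.3617 0.4143 0.    ]
backL [0.4298 0.3127 0.036 ]
frontL [0.4794 0.3393 0.036 ]
frontR [0.4069 0.4363 0.036 ]
driver [0.4364 0.2139 0.    ] [0.3678 0.132  0.01  ] bottle [ 0.644  -0.0049  0.094 ]
greens [array([0.4315, 0.491 , 0.04  ]), array([0.3053, 0.3682, 0.04  ]), array([0.3137, 0.4634, 0.04  ])]
```

play_rows --rows '[[0, [18, 45, 0], 0.086], [0, [18, 45, 0], 0.086], [0, [18, 45, 0], 0.086], [0, [18, 45, 0], 0.086], [0, [18, 45, 0], 0.086], [0, [18, 45, 0], 0.086], [0, [18, 45, 0], 0.086], [0, [18, 45, 0], 0.086], [0, [18, 45, 0], 0.086], [0, [18, 45, 0], 0.086], [0, [-2, 44.6, 0], 0.086], [0, [-2, 44.6, 0], 0.086], [0, [-2, 44.6, 0], 0.086], [0, [-2, 44.6, 0], 0.086], [0, [-2, 44.6, 0], 0.086], [0, [-2, 44.6, 0], 0.086], [0, [-2, 44.6, 0], 0.086], [0, [-2, 44.6, 0], 0.086], [0, [-2, 44.6, 0], 0.086], [0, [-2, 44.6, 0], 0.086]]' --grip_force 40

```text
time: 2.1
tcp_pos: [0.4005, 0.4035, 0.2068]
eef_rot: [-0.0, 0.464, 0.886, -0.0]
ft_force: [1.2, -0.5, 0.2]
gripper_width: 0.0852
grasp_force: 0.0
```

play_rows --rows '[[0, [0, 0, -30], 0], [0, [0, 0, -30], 0], [0, [0, 0, -25], 0], [0, [0, 0, -20], 0], [0, [0, 0, 0], 0], [0, [0, 0, 0], 0]]'

```text
time: 2.7
tcp_pos: [0.4012, 0.4018, 0.1025]
eef_rot: [-0.0, 0.465, 0.885, -0.0]
ft_force: [0.8, 0.3, 0.8]
gripper_width: 0.0852
grasp_force: 0.0
```

```bash
cat >> h.py <<'E'
def crop(c,x,y,w,h,s):
    im=cv2.resize(c['img'][y:y+h,x:x+w],None,fx=s,fy=s,interpolation=cv2.INTER_CUBIC)
    im=np.clip(im.astype(float)*1.6,0,255).astype(np.uint8)
    for k in range(0,w,20): cv2.putText(im,str(x+k),(k*s,12),0,.4,(0,255,255),1); cv2.line(im,(k*s,0),(k*s,5),(0,255,255))
    for k in range(0,h,20): cv2.putText(im,str(y+k),(8,k*s+4),0,.4,(0,255,255),1); cv2.line(im,(0,k*s),(6,k*s),(0,255,255))
    return im
def pair(tag,bt,bs,s=5):
    T=snap('top',tag+'t');S=snap('scene',tag+'s')
    cv2.imwrite(f'pics/{tag}.png',np.hstack([crop(T,*bt,s),crop(S,*bs,s)])); return T,S
E
python3 - <<'E'
from h import *
pair('grip1',(95,205,80,80),(360,220,80,80))
print(arm.get_obs()['tcp_pos'])
E
```

```text
[0.40158494 0.40207038 0.10344263]
```

View pics/grip1.png

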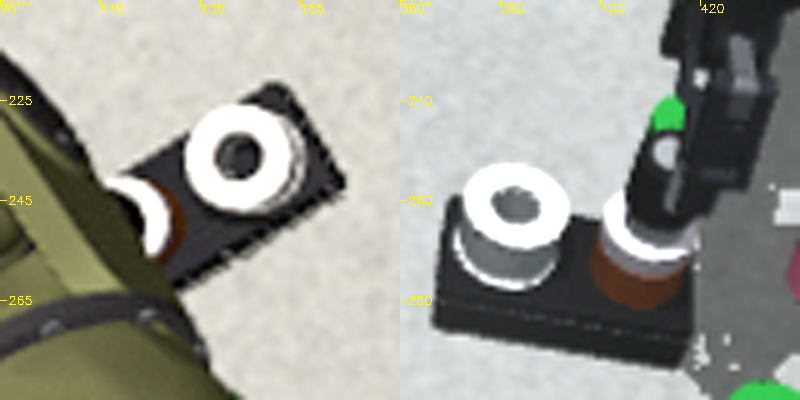

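The top view is blocked by the arm. In the scene view the near finger, around (425,246), stands slightly right of the eyepiece lens at (413,251). I check this against projections.

Run:
```python
from h import *
T,S=load('top0'),load('scene0'); G=load('grip1s')
p=np.array([.4016,.4021]);u=np.array([np.cos(.606),np.sin(.606)])
for r,z in((.0425,.105),(.057,.105),(.0425,.0915),(.057,.0915)): print(r,z,proj(G,[*(p+r*u),z]))
print(proj(S,[.4016,.4021,.126]),proj(T,[.4016,.4021,.126]),atz(T,114,249.6,.126),atz(S,415.6,250.8,.126))
# pile items with known heights
print('reel',atz(T,142.5,236.4,.072),atz(S,383.2,261,.072))
# cap visible edge fits: jar cap right edge in top
for z in(.076,): print('cap right top',atz(T,129.3,249,z))
```

```text
0.0425 0.105 (np.float64(413.5477559032379), np.float64(270.2103821611399))
0.057 0.105 (np.float64(413.7241344963371), np.float64(275.3765552200659))
0.0425 0.0915 (np.float64(412.2960232209219), np.float64(273.8001042756295))
0.057 0.0915 (np.float64(412.4578508183284), np.float64(278.95254103973525))
(np.float64(414.98101670069696), np.float64(249.88575684627054)) (np.float64(112.78007185835716), np.float64(250.22733691056632)) [0.40304171 0.39944953 0.126     ] [0.40290812 0.40459884 0.126     ]
reel [0.43667538 0.34886864 0.072     ] [0.4384972  0.35093107 0.072     ]
cap right top [0.40647767 0.37751061 0.076     ]
```

Run:
```python
from h import *
S=load('scene0'); G=load('grip1s')
im=crop(G,370,170,100,110,5)
def mark(X,col):
    u,v=proj(G,X); cv2.drawMarker(im,(int((u-370)*5),int((v-170)*5)),col,0,12,1)
p=np.array([.4016,.4021,0]);u=np.array([np.cos(.606),np.sin(.606),0]);w=np.array([-u[1],u[0],0]);Z=np.array([0,0,1])
for s in(1,-1):
  for r in(.0425,.057):
    for k in(-.011,.011):
      for z in (.1045,.145): mark(p+s*r*u+k*w+z*Z,(0,255,0) if s>0 else (0,0,255))
mark(p+Z*.126,(255,0,255)); mark(p+Z*.1025,(255,255,0))
im2=crop(S,170,0,90,70,3); p=np.array([.241,-.494,.0])
u=np.array([.438,-.899,0])
for s in(1,-1):
    for z in(.209,.25):
        a,b=proj(S,p+s*.0425*u+z*Z); cv2.drawMarker(im2,(int((a-170)*3),int(b*3)),(0,255,0),0,12,1)
H=np.zeros((550,770,3),np.uint8);H[:,:500]=im;H[:210,500:]=im2
cv2.imwrite('pics/chk.png',H)
```

```text
(no output)
```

View pics/chk.png

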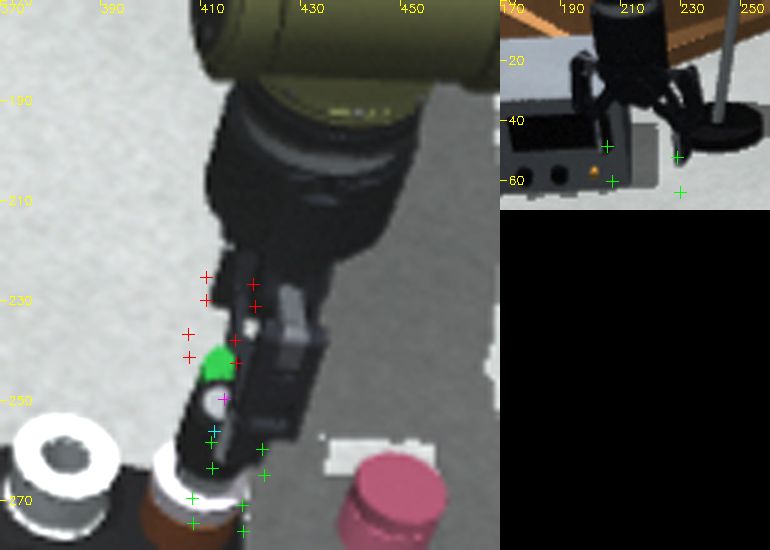

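The gripper in the scene picture, with near finger edge at (417..429, 256), sits higher than my projected corners at about (409..419, 275). I'll check this before gripping by moving the tool a known amount.

play_rows --rows '[[0, [0, 0, 35], 0], [0, [0, 0, 35], 0], [0, [20, -40, 0], 0], [0, [20, -40, 0], 0], [0, [20, -40, 0], 0], [0, [0, 0, 0], 0], [0, [0, 0, 0], 0], [0, [0, 0, 0], 0]]'

```text
time: 3.6
tcp_pos: [0.4609, 0.2824, 0.1727]
eef_rot: [0.0, 0.465, 0.885, 0.0]
ft_force: [-0.8, 0.0, -0.1]
gripper_width: 0.0853
grasp_force: 0.0
```

Run:
```python
from h import *
print([a for a in dir(arm) if a[0]!='_'], arm.tip_reach)
T=snap('top','m2t');S=snap('scene','m2s'); o=arm.get_obs(); print(o['tcp_pos'],o['q'],proj(S,o['tcp_pos']),proj(T,o['tcp_pos']))
cv2.imwrite('pics/m2.png',np.hstack([crop(T,100,160,100,120,4),crop(S,310,130,100,120,4)]))
```

```text
['MotionError', 'capture', 'get_obs', 'job_done', 'tip_reach'] 0.011
[0.46069605 0.28268145 0.17239336] [ 4.82546998e-01  3.09280903e-01  1.59194740e+00  9.34537895e-05
  1.23988124e+00 -1.21967447e-01] (np.float64(359.96413513491694), np.float64(222.38044458276735)) (np.float64(163.53121343759156), np.float64(223.04391169227435))
```

View pics/m2.png

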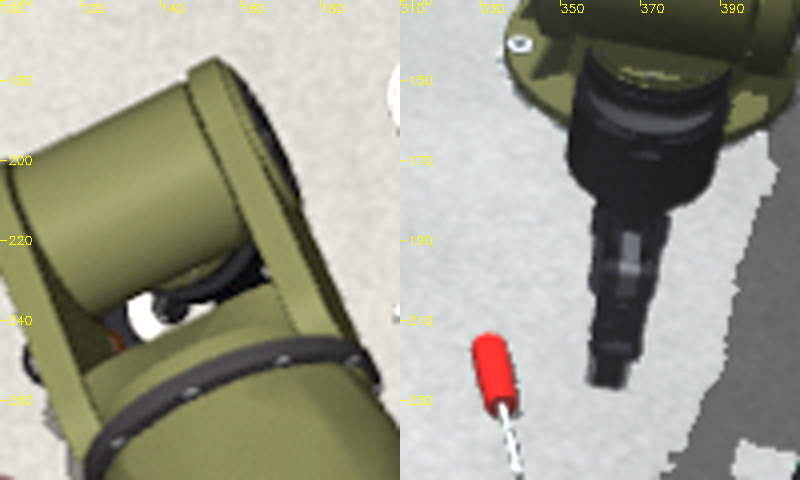

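Run:
```python
from h import *
S=load('m2s');G=load('grip1s');p=np.array([.4607,.2827,.1724]);u=np.array([np.cos(.606),np.sin(.606),0])
w=np.array([-u[1],u[0],0])
for r in(.0425,.05):
  for dz in(-.011,.002,.02): print(r,dz,[np.round(proj(S,p+u*r+[0,0,dz]+k*w),1) for k in(-.011,.011)])
from scipy.optimize import least_squares
# offset of near tip relative to tcp from 2 poses
q=np.array([.4014,.4020,.103])
f=lambda o:np.r_[np.array(proj(S,p+o))-[362,226],np.array(proj(G,q+o))-[417,265]]
s=least_squares(f,[0,0,0]);print(s.x,s.fun,'u,w',s.x@u,s.x@w)
```

```text
0.0425 -0.011 [array([353.3, 238.8]), array([363.2, 240.1])]
0.0425 0.002 [array([354. , 234.9]), array([364. , 236.2])]
0.0425 0.02 [array([354.9, 229.4]), array([365.1, 230.8])]
0.05 -0.011 [array([353.1, 241.3]), array([363. , 242.6])]
0.05 0.002 [array([353.7, 237.4]), array([363.8, 238.8])]
0.05 0.02 [array([354.7, 232. ]), array([364.9, 233.3])]
[0.0460018  0.03222992 0.04352154] [-0.89776391  1.41093355  0.91573145 -1.43917149] u,w 0.05616805142917759 0.0002889254750188981
```

The near fingertip again appears about 30 mm higher than expected, at (362,226). Closing the fingers in free air should settle where the tips are, since they then lie on the axis.

play_rows --rows '[[1, [0, 0, 0], 0], [1, [0, 0, 0], 0], [1, [0, 0, 0], 0], [1, [0, 0, 0], 0], [1, [0, 0, 0], 0], [1, [0, 0, 0], 0], [1, [0, 0, 0], 0], [1, [0, 0, 0], 0], [1, [0, 0, 0], 0], [1, [0, 0, 0], 0]]'

```text
time: 4.7
tcp_pos: [0.4611, 0.2817, 0.1721]
eef_rot: [0.0, 0.465, 0.885, 0.0]
ft_force: [0.3, -0.2, 0.9]
gripper_width: -0.0001
grasp_force: 0.0
```

Run:
```python
from h import *
S=snap('scene','m3s'); o=arm.get_obs(); p=o['tcp_pos']; print(p,o['gripper_width'])
im=crop(S,310,150,80,100,6)
for dz,c in((-.011,(0,255,0)),(0,(255,255,0)),(.062,(255,0,255))):
    u,v=proj(S,p+[0,0,dz]); print(u,v); cv2.drawMarker(im,(int((u-310)*6),int((v-150)*6)),c,0,14,1)
cv2.imwrite('pics/m3.png',im)
```

```text
[0.46112161 0.28168156 0.17211108] -1.310241226298763e-05
358.89847469135907 225.60021741122625
359.485331370625 222.33479893448933
362.9735984825167 202.92520152952673
```

View pics/m3.png

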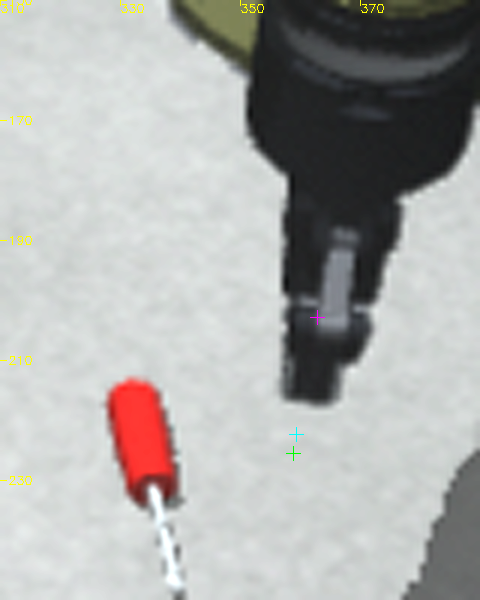

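play_rows --rows '[[1, [30, -15, -25], 0], [1, [30, -15, -25], 0], [1, [0, 0, -30], 0], [1, [0, 0, -30], 0], [1, [0, 0, -25], 0], [1, [0, 0, 0], 0], [1, [0, 0, 0], 0], [1, [0, 0, -3], 0], [1, [0, 0, -3], 0], [1, [0, 0, -3], 0], [1, [0, 0, -3], 0], [1, [0, 0, -3], 0], [1, [0, 0, -2], 0], [1, [0, 0, -2], 0], [1, [0, 0, -2], 0], [1, [0, 0, -1], 0], [1, [0, 0, 0], 0], [1, [0, 0, 0], 0]]'

```text
time: 6.55
tcp_pos: [0.5211, 0.2517, 0.0151]
eef_rot: [0.0, 0.465, 0.885, 0.0]
ft_force: [-1.2, -1.0, -0.3]
gripper_width: -0.0003
grasp_force: 0.0
```

Run:
```python
from h import *
S=snap('scene','m4s'); o=arm.get_obs(); p=o['tcp_pos']; print(p,o['ft_force'])
im=crop(S,300,170,100,75,6)
for dz,c in((-.011,(0,255,0)),(0,(255,255,0)),(.0,(255,0,255))):
    u,v=proj(S,p+[0,0,dz]); print(u,v); cv2.drawMarker(im,(int((u-300)*6),int((v-170)*6)),c,0,14,1)
print('base',atz(S,373,146,0))
cv2.imwrite('pics/m4.png',im)
```

```text
[0.52116186 0.25169591 0.01516703] [-1.06631711  0.304959    0.38380959]
327.09916626746286 273.9296335100036
327.40615662212997 271.3004232638631
327.40615662212997 271.3004232638631
base [0.00421149 0.0082876  0.        ]
```

View pics/m4.png

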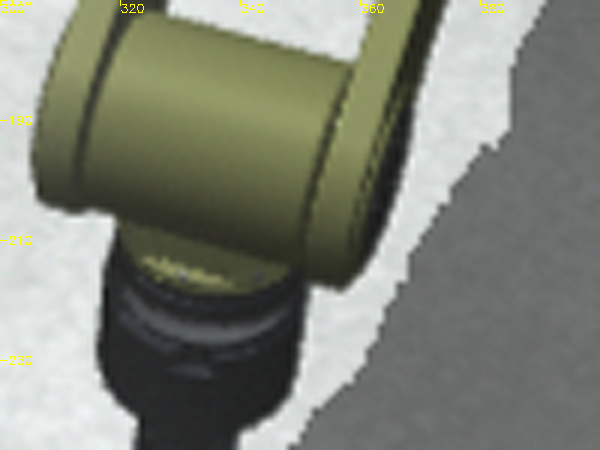

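That crop cut off the tip. The pose shows no contact at z = 0.015. I'll find the tip's lowest dark pixels in the saved picture by code.

Run:
```python
from h import *
for tag,box in(('m4s',(312,235,40,48)),('m3s',(345,195,40,35))):
    S=load(tag);x,y,w,h=box;g=cv2.cvtColor(S['img'],cv2.COLOR_BGR2GRAY)[y:y+h,x:x+w]
    print(tag)
    for r in range(h):
        c=np.where(g[r]<50)[0]
        if r%2==0: print(y+r,(x+c.min(),x+c.max(),len(c)) if len(c) else None)
```

```text
m4s
235 (np.int64(319), np.int64(347), 29)
237 (np.int64(321), np.int64(345), 25)
239 (np.int64(323), np.int64(343), 21)
241 (np.int64(323), np.int64(339), 17)
243 (np.int64(323), np.int64(338), 16)
245 (np.int64(322), np.int64(338), 17)
247 (np.int64(323), np.int64(338), 13)
249 (np.int64(323), np.int64(336), 11)
251 (np.int64(323), np.int64(336), 10)
253 (np.int64(324), np.int64(336), 9)
255 (np.int64(325), np.int64(334), 5)
257 None
259 (np.int64(323), np.int64(333), 6)
261 (np.int64(323), np.int64(334), 7)
263 (np.int64(325), np.int64(333), 9)
265 (np.int64(326), np.int64(331), 6)
267 (np.int64(330), np.int64(330), 1)
269 None
271 None
273 None
275 None
277 None
279 None
281 None
m3s
195 (np.int64(357), np.int64(372), 11)
197 (np.int64(357), np.int64(372), 11)
199 (np.int64(358), np.int64(371), 8)
201 (np.int64(358), np.int64(362), 5)
203 (np.int64(358), np.int64(370), 6)
205 (np.int64(358), np.int64(370), 10)
207 (np.int64(358), np.int64(370), 13)
209 (np.int64(358), np.int64(368), 11)
211 (np.int64(359), np.int64(365), 7)
213 (np.int64(358), np.int64(365), 8)
215 (np.int64(358), np.int64(364), 7)
217 None
219 None
221 None
223 None
225 None
227 None
229 None
```

play_rows --rows '[[1, [0, 0, -1], 0], [1, [0, 0, -1], 0], [1, [0, 0, -1], 0], [1, [0, 0, -1], 0], [1, [0, 0, 0], 0], [1, [0, 0, 0], 0]]'

```text
time: 7.2
tcp_pos: [0.5211, 0.2517, 0.0111]
eef_rot: [-0.0, 0.465, 0.885, 0.0]
ft_force: [0.9, 0.0, -0.0]
gripper_width: -0.0001
grasp_force: 0.0
```

play_rows --rows '[[1, [0, 0, -1], 0], [1, [0, 0, 0], 0], [1, [0, 0, 0], 0]]'

```text
time: 7.5
tcp_pos: [0.5211, 0.2517, 0.0101]
eef_rot: [0.0, 0.465, 0.885, 0.0]
ft_force: [0.2, -0.5, -0.7]
gripper_width: 0.0001
grasp_force: 0.0
```

No contact at 10 mm, so the fingers really do end higher than the stated 11 mm ahead of the TCP. I continue the careful descent.

play_rows --rows '[[1, [0, 0, -1], 0], [1, [0, 0, -1], 0], [1, [0, 0, -1], 0], [1, [0, 0, 0], 0]]'

```text
time: 7.9
tcp_pos: [0.521, 0.2516, 0.0069]
eef_rot: [-0.0, 0.465, 0.885, -0.0]
ft_force: [-0.5, -0.2, -0.2]
gripper_width: -0.0001
grasp_force: 0.0
```

play_rows --rows '[[1, [0, 0, -1], 0], [1, [0, 0, -1], 0], [1, [0, 0, -1], 0], [1, [0, 0, -1], 0], [1, [0, 0, -1], 0], [1, [0, 0, 0], 0]]'

```text
time: 8.5
tcp_pos: [0.521, 0.2516, 0.0019]
eef_rot: [-0.0, 0.465, 0.885, -0.0]
ft_force: [-0.1, -0.1, 0.4]
gripper_width: 0.0001
grasp_force: 0.0
```

play_rows --rows '[[1, [0, 0, -1], 0], [1, [0, 0, -1], 0], [1, [0, 0, -1], 0], [1, [0, 0, -1], 0], [1, [0, 0, -1], 0], [1, [0, 0, 0], 0]]'

```text
time: 9.1
tcp_pos: [0.521, 0.2516, -0.0031]
eef_rot: [-0.0, 0.465, 0.885, -0.0]
ft_force: [0.4, -0.1, 0.6]
gripper_width: -0.0002
grasp_force: 0.0
```

Run:
```python
from h import *
S=snap('scene','m5s'); o=arm.get_obs(); p=o['tcp_pos']; print(p,o['ft_force'],proj(S,p),proj(S,p-[0,0,.011]))
x,y,w,h=312,245,40,45;g=cv2.cvtColor(S['img'],cv2.COLOR_BGR2GRAY)[y:y+h,x:x+w]
for r in range(8,h-8): print(y+r,' '.join('%3d'%v for v in g[r,6:30]))
```

```text
[ 0.52106614  0.25165687 -0.00298211] [-0.89233593 -0.01854291 -0.31340093] (np.float64(326.9151981197495), np.float64(275.58779176369234)) (np.float64(326.6152361514152), np.float64(278.1562273291734))
253 143 145 144 137  94  26  26  30  33  37  49  58  59  57  31  29  25  24  25  47  97 130  74  74
254 145 146 144 135  92  26  25  28  31  40  58  56  52  45  31  29  24  24  34  81 128 121  72  73
255 143 141 139 130  66  26  26  28  29  50  91  89  82  59  28  27  24  24  31  60  72  71  71  72
256 142 142 140 130  65  26  26  26  31  61  88  88  83  47  25  24  23  24  31  62  71  71  71  73
257 142 143 144 134  72  29  26  26  36  72  88  88  81  35  24  24  25  25  37  71  72  70  72  72
258 140 140 141 134 102  61  30  26  37  75  88  88  81  34  26  26  24  26  41  70  73  73  70  68
259 138 139 139 136 134 118  40  27  42  89  89  89  81  33  26  25  27  30  47  70  73  72  69  68
260 141 143 142 141 135 102  46  44  49  89  89  88  78  27  26  28  35  53  71  71  72  71  69  67
261 140 139 139 140 133  92  90  90  77  89  89  87  66  35  43  33  43  71  71  71  71  70  69  
[... 1302 characters left out ...]

275 140 141 140 139 137 137 136 128  69  69  70  70  70  71  72  72  72  72  73  73  74  74  72  71
276 139 139 141 139 138 136 136 128  83  81  70  70  69  70  72  72  73  74  75  73  74  74  71  70
277 137 137 137 136 134 133 134 132 131 123  71  71  70  70  71  72  73  74  73  72  73  72  72  71
278 139 140 140 138 137 133 129 130 132 128  87  87  87  84  70  71  71  72  72  70  72  71  72  71
279 141 143 144 143 139 133 129 132 135 137 140 139 130 121  72  72  71  71  72  71  72  70  71  70
280 139 142 141 140 137 134 135 135 136 137 138 130  73  73  74  74  71  71  72  72  71  71  71  70
281 136 136 133 135 136 137 136 133 135 138 137 121  72  72  73  74  73  72  71  71  72  73  73  72
```

play_rows --rows '[[1, [0, 0, -1], 0], [1, [0, 0, -1], 0], [1, [0, 0, -1], 0], [1, [0, 0, -1], 0], [1, [0, 0, -1], 0], [1, [0, 0, -1], 0], [1, [0, 0, 0], 0]]'

```text
time: 9.85
tcp_pos: [0.521, 0.2517, -0.0091]
eef_rot: [-0.0, 0.465, 0.885, -0.0]
ft_force: [0.6, -0.2, 0.3]
gripper_width: 0.0005
grasp_force: 0.0
```

play_rows --rows '[[1, [0, 0, -1], 0], [1, [0, 0, -1], 0], [1, [0, 0, -1], 0], [1, [0, 0, 0], 0]]'

```text
time: 10.25
tcp_pos: [0.521, 0.2516, -0.0121]
eef_rot: [-0.0, 0.465, 0.885, -0.0]
ft_force: [0.1, 0.4, -0.7]
gripper_width: -0.0001
grasp_force: 0.0
```

play_rows --rows '[[1, [0, 0, -1], 0], [1, [0, 0, -1], 0], [1, [0, 0, 0], 0]]'

```text
time: 10.55
tcp_pos: [0.521, 0.2516, -0.0141]
eef_rot: [-0.0, 0.465, 0.885, -0.0]
ft_force: [0.0, -0.1, 0.1]
gripper_width: 0.0001
grasp_force: 0.0
```

play_rows --rows '[[1, [0, 0, -1], 0], [1, [0, 0, -1], 0], [1, [0, 0, 0], 0]]'

```text
time: 10.85
tcp_pos: [0.521, 0.2516, -0.0161]
eef_rot: [-0.0, 0.465, 0.885, -0.0]
ft_force: [-0.2, -1.0, -0.5]
gripper_width: -0.0002
grasp_force: 0.0
```

Run:
```python
from h import *
S=snap('scene','m6s'); o=arm.get_obs(); p=o['tcp_pos']; print(p,o['ft_force'],proj(S,p),proj(S,p-[0,0,.011]))
x,y,w,h=312,260,40,30;g=cv2.cvtColor(S['img'],cv2.COLOR_BGR2GRAY)[y:y+h,x:x+w]
for r in range(0,h-3): print(y+r,' '.join('%3d'%v for v in g[r,6:30]))
```

```text
[ 0.52106108  0.25166206 -0.01600132] [-0.42317276  0.12843534  1.34425596] (np.float64(326.56347047788523), np.float64(278.62381938248546)) (np.float64(326.26843434078256), np.float64(281.1499076454362))
260 141 143 141 129  29  26  26  25  42  88  88  89  81  24  25  25  24  26  43  71  72  71  68  68
261 140 139 139 131  66  36  26  27  43  88  88  88  77  24  25  26  24  29  51  71  72  71  68  69
262 141 142 140 141 132  68  27  28  49  88  89  86  63  25  25  25  27  35  61  71  72  71  70  70
263 143 142 140 140 132  77  30  31  53  89  89  85  62  27  25  26  36  52  70  70  71  72  72  71
264 143 141 140 141 132  72  55  54  70  90  88  83  49  28  25  33  60  69  68  70  71  71  71  70
265 143 142 141 139 133  92  89  96  87  89  88  83  45  37  44  40  61  70  69  71  71  70  70  71
266 140 141 139 135 120  36  37  50  82  90  88  83  55  59  83  53  62  70  69  70  71  70  70  71
267 138 136 137 128  72  43  43  55  92  94  89  82  43  37  43  55  71  69  69  71  71  71  71  71
268 135 136 139 123  46  47  50  69 101  93  91  88  47  41  45  59  71  70  70  70  71  72  72
[... 1104 characters left out ...]

280 139 141 141 141 138 134 136 136 134 127 122  73  72  73  73  74  72  72  72  72  71  71  72  71
281 136 136 134 134 136 137 136 133 126  84  72  73  72  72  73  74  72  72  72  71  72  73  74  71
282 136 134 135 135 137 138 137 135 136 128  72  71  71  72  72  72  71  71  71  69  70  72  72  71
283 134 135 136 134 135 137 137 136 138 130  73  72  72  72  71  69  71  71  71  70  69  70  72  72
284 132 135 136 132 134 136 135 134 134 128  74  73  73  73  71  70  71  72  73  72  70  71  72  73
285 130 134 135 137 137 137 138 136 135 128  83  72  72  73  73  73  72  73  74  73  73  72  72  72
286 131 135 136 138 139 139 139 139 138 137 126  71  71  73  73  73  75  74  75  73  72  72  75  86
```

play_rows --rows '[[1, [0, 0, -1], 0], [1, [0, 0, 0], 0], [1, [0, 0, 0], 0]]'

```text
time: 11.2
tcp_pos: [0.5211, 0.2517, -0.0169]
eef_rot: [-0.0, 0.465, 0.885, -0.0]
ft_force: [0.3, 1.1, -0.4]
gripper_width: 0.0
grasp_force: 0.0
```

play_rows --rows '[[1, [0, 0, -1], 0], [1, [0, 0, -1], 0], [1, [0, 0, 0], 0], [1, [0, 0, 0], 0]]'

```text
time: 11.6
tcp_pos: [0.5211, 0.2517, -0.019]
eef_rot: [-0.0, 0.465, 0.885, -0.0]
ft_force: [-0.3, -0.3, 0.8]
gripper_width: -0.0003
grasp_force: 0.0
```

play_rows --rows '[[1, [0, 0, -1], 0], [1, [0, 0, -1], 0], [1, [0, 0, 0], 0], [1, [0, 0, 0], 0]]'

```text
time: 12.0
tcp_pos: [0.5211, 0.2517, -0.0209]
eef_rot: [-0.0, 0.465, 0.885, -0.0]
ft_force: [-0.6, -0.5, -0.3]
gripper_width: 0.0001
grasp_force: 0.0
```

play_rows --rows '[[1, [0, 0, -1], 0], [1, [0, 0, -1], 0], [1, [0, 0, 0], 0], [1, [0, 0, 0], 0]]'

```text
time: 12.4
tcp_pos: [0.5211, 0.2517, -0.023]
eef_rot: [-0.0, 0.465, 0.885, -0.0]
ft_force: [0.5, -0.1, 0.5]
gripper_width: 0.0001
grasp_force: 0.0
```

Run:
```python
from h import *
S=snap('scene','m7s'); o=arm.get_obs(); p=o['tcp_pos']; print(p,o['ft_force'],proj(S,p),proj(S,[p[0],p[1],0]))
x,y,w,h=312,260,40,30;g=cv2.cvtColor(S['img'],cv2.COLOR_BGR2GRAY)[y:y+h,x:x+w]
for r in range(10,h-6): print(y+r,' '.join('%3d'%v for v in g[r,6:26]))
```

```text
[ 0.52110481  0.25166631 -0.02291925] [-0.66895726 -0.66548736  0.22109157] (np.float64(326.36746426433683), np.float64(280.227473372308)) (np.float64(326.9900097219601), np.float64(274.8961612938811))
270 137 137 135 104  41  46  52  79 102  98  90  77  43  42  42  47  71  71  72  72
271 137 137 135 104  37  38  45  70  83  86  87  75  45  47  45  48  70  70  71  72
272 137 136 136 127  57  34  36  47  57  60  63  55  37  39  41  55  71  70  71  71
273 137 137 138 132 101  49  37  33  38  40  41  36  31  34  46  62  71  71  70  71
274 140 139 140 139 129  80  52  29  28  28  27  27  31  41  56  71  72  71  70  71
275 141 141 141 139 130  86  52  27  28  30  28  30  47  63  72  72  72  73  73  72
276 138 139 140 139 135 115  70  37  37  38  33  35  53  64  72  72  72  74  74  73
277 137 137 137 137 135 135 128  81  67  58  57  51  59  67  71  71  73  74  73  72
278 139 140 139 138 137 133 130 123  84  83  71  71  72  71  71  71  71  72  71  70
279 141 144 144 142 138 132 128 132 133 121  85  75  73  72  72  72  71  71  71  72
280 139 141 141 141 138 135 135 136 128  84 122  74  72  73  74  74  72  71  72  72
281 137 136 134 135 136 136 136 134 126  72  73  71  71  72  74  73  72  72  71  71
282 136 134 134 134 137 138 136 134 127  72  72  71  71  72  72  72  71  71  70  69
283 134 135 137 134 135 136 136 136 128  73  73  71  71  72  70  69  70  71  71  70
```

play_rows --rows '[[1, [0, 0, -1], 0], [1, [0, 0, -1], 0], [1, [0, 0, -1], 0], [1, [0, 0, 0], 0], [1, [0, 0, 0], 0]]'

```text
time: 12.95
tcp_pos: [0.5213, 0.2518, -0.0242]
eef_rot: [0.0, 0.465, 0.885, 0.0]
ft_force: [-9.4, -4.9, 22.8]
gripper_width: -0.0002
grasp_force: 11.5
```

Contact comes at a reading of z = -0.024, so the shut tips are really 24 mm above the reported TCP, a 35 mm discrepancy. I'll use a picture at contact to check the horizontal offset too.

Run:
```python
from h import *
S=snap('scene','m8s'); o=arm.get_obs(); p=o['tcp_pos']; print(p,o['ft_force'],o['torque'],proj(S,[p[0],p[1],0]))
x,y,w,h=312,260,40,30;g=cv2.cvtColor(S['img'],cv2.COLOR_BGR2GRAY)[y:y+h,x:x+w]
for r in range(10,h-8): print(y+r,' '.join('%3d'%v for v in g[r,6:26]))
for z in(0,.01): print([np.round(proj(S,[p[0]+.0145*.822*a-b*.011*.57,p[1]+.0145*.57*a+b*.011*.822,z]),1) for a in(0,.5,1) for b in(-1,1)])
```

```text
[ 0.5213052   0.25179286 -0.02417196] [-9.94567405 -4.89313516 23.25768353] [-0.76425347  1.74380767  0.01861293] (np.float64(326.97566989495687), np.float64(274.9706290884071))
270 137 137 135 104  46  48  52  74  92  93  95  86  42  41  42  57  71  71  72  72
271 137 137 136 106  43  42  48  79  90  95  98  81  48  46  45  52  70  70  71  72
272 137 136 135 126  49  34  38  54  67  71  75  64  41  41  43  61  71  70  70  71
273 138 137 137 128  64  41  35  38  45  49  50  40  33  34  40  62  72  72  71  72
274 139 140 140 139 129  80  52  30  29  30  31  29  31  34  50  71  71  71  71  72
275 140 141 141 139 130  83  53  29  29  28  28  30  45  54  71  72  72  72  73  73
276 138 138 140 140 133 101  61  35  35  31  29  32  53  63  72  72  73  74  73  73
277 137 137 137 136 135 131 101  56  49  42  42  40  57  67  71  71  72  74  73  73
278 139 141 140 138 137 133 123  82  84  83  71  72  72  72  71  71  72  72  71  71
279 141 143 144 143 138 132 129 132 134 121  84  74  73  73  72  71  71  71  72  72
280 139 142 141 141 137 135 135 134 119  84 121  72  73  73  73  74  72  71  72  72
281 136 135 133 135 137 136 136 126  83  73  73  72  72  73  74  73  72  72  71  70
[array([322.6, 274.3]), array([331.3, 275.6]), array([322.3, 276.6]), array([331. , 277.9]), array([322., 279.]), array([330.7, 280.3])]
[array([322.9, 272. ]), array([331.6, 273.2]), array([322.6, 274.3]), array([331.3, 275.6]), array([322.2, 276.6]), array([331. , 277.9])]
```

play_rows --rows '[[1, [0, 0, 10], 0], [1, [0, 0, 20], 0], [0, [0, 0, 20], 0], [0, [0, 0, 0], 0], [0, [0, 0, 0], 0], [0, [0, 0, 0], 0]]'

```text
time: 13.6
tcp_pos: [0.5206, 0.2515, 0.0231]
eef_rot: [-0.0, 0.465, 0.885, -0.001]
ft_force: [-0.6, -1.1, -0.3]
gripper_width: 0.0582
grasp_force: 0.0
```

The horizontal position matches: the tip at (323..330, 277.7) agrees with the projection at z = 0. Only z is off, by 35 mm, so I shift all target heights down by 35 mm. Now back to the eyepiece.

play_rows --rows '[[0, [0, 0, 45], 0], [0, [0, 0, 45], 0], [0, [0, 0, 45], 0], [0, [-23.6, 30, 0], 0], [0, [-23.6, 30, 0], 0], [0, [-23.6, 30, 0], 0], [0, [-23.6, 30, 0], 0], [0, [-23.6, 30, 0], 0], [0, [0, 0, 0], 0], [0, [0, 0, -25], 0], [0, [0, 0, -25], 0], [0, [0, 0, -20], 0], [0, [0, 0, -12], 0], [0, [0, 0, -8], 0], [0, [0, 0, 0], 0], [0, [0, 0, 0], 0]]'

```text
time: 15.2
tcp_pos: [0.4035, 0.4018, 0.0697]
eef_rot: [0.0, 0.465, 0.885, 0.0]
ft_force: [0.1, 0.2, 0.3]
gripper_width: 0.0853
grasp_force: 0.0
```

play_rows --rows '[[0, [0, 0, -2], 0], [0.5, [0, 0, 0], 0], [0.55, [0, 0, 0], 0], [0.6, [0, 0, 0], 0], [0.65, [0, 0, 0], 0], [0.8, [0, 0, 0], 0], [0.8, [0, 0, 0], 0], [0.8, [0, 0, 0], 0], [0.8, [0, 0, 0], 0]]' --grip_force 35

```text
time: 16.1
tcp_pos: [0.4033, 0.4018, 0.0673]
eef_rot: [0.0, 0.465, 0.885, 0.0]
ft_force: [1.9, 0.9, 4.5]
gripper_width: 0.0336
grasp_force: 34.8
```

play_rows --rows '[[0.8, [0, 0, 5], 0], [0.8, [0, 0, 10], 0], [0.8, [0, 0, 20], 0], [0.8, [0, 0, 28], 0], [0.8, [6, -38, 0], 0], [0.8, [6, -38, 0], 0], [0.8, [6, -38, 0], 0], [0.8, [6, -38, 0], 0], [0.8, [6, -38, 0], 0], [0.8, [6, -38, 0], 0], [0.8, [6, -38, 0], 0], [0.8, [6, -38, 0], 0], [0.8, [6, -38, 0], 0], [0.8, [6, -38, 0], 0], [0.8, [0, 0, 0], 0], [0.8, [0, 0, 0], 0], [0.8, [0, 0, 0], 0]]'

```text
time: 17.8
tcp_pos: [0.463, 0.0223, 0.1303]
eef_rot: [-0.0, 0.465, 0.885, 0.0]
ft_force: [-0.6, -0.3, -0.7]
gripper_width: 0.0329
grasp_force: 35.0
```

Run:
```python
from h import *
T=snap('top','e1t');S=snap('scene','e1s');o=arm.get_obs();print(o['tcp_pos'],o['gripper_width'],o['grasp_force'])
# pile view top + holder/gripper scene
im=np.hstack([crop(T,95,200,80,90,5),crop(S,240,170,80,90,5)]);cv2.imwrite('pics/e1.png',im)
```

```text
[0.46301074 0.02256196 0.13023475] 0.033330613718774646 35.044317841529846
```

View pics/e1.png

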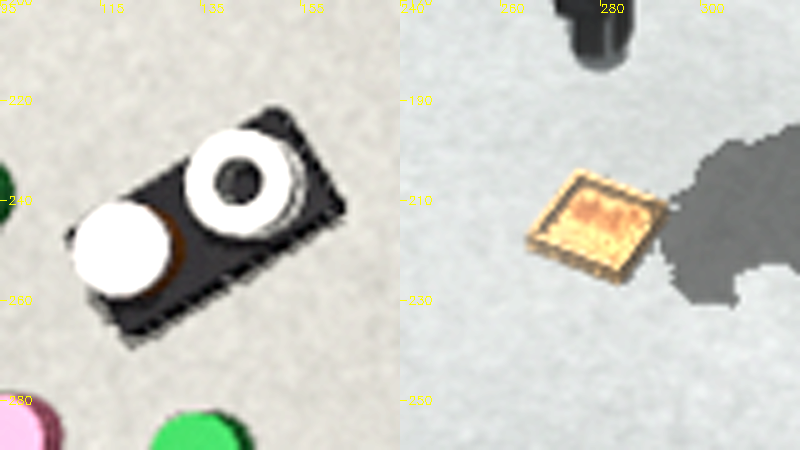

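The eyepiece is held upright, its steel end at scene (280,183), above the holder at (279,214). The pile is undisturbed, with the jar cap at top (119.4,249.7) and the reel at (142.7,236.4).

Run:
```python
from h import *
T=load('e1t');S=load('e1s')
for z in(.13,.139,.145): print(z,proj(S,[.463,.0225,z]))
print('ring near edge', proj(S,[.463+.014*.74,.0225+.014*.67,.139]))
print('jar',atz(T,119.4,249.7,.076),'reel',atz(T,142.7,236.5,.072),'spindle',atz(T,429.2,245.4,.044))
a,b,c=[atz(T,*p,.036)[:2] for p in((150.4,221),(163.8,241.2),(108.6,247.6))]
print(a,b,c,'len',np.linalg.norm(a-c),np.linalg.norm(a-b),'ang',np.arctan2(*(c-a)[::-1])-np.pi/2,np.arctan2(*(a-b)[::-1]),'cen',(b+c)/2)
```

```text
0.13 (np.float64(279.46945190765473), np.float64(183.0213245374195))
0.139 (np.float64(279.4429123065219), np.float64(180.46903984950058))
0.145 (np.float64(279.4250543113484), np.float64(178.75165580102458))
ring near edge (np.float64(279.13448658119654), np.float64(184.00809823021007))
jar [0.40452822 0.40044883 0.076     ] reel [0.43644619 0.34839033 0.072     ] spindle [ 0.42627079 -0.34291871  0.044     ]
[0.47653191 0.33913796] [0.42780446 0.30487479] [0.41047377 0.43701228] len 0.11808073705362829 0.059567851177963864 ang 0.5937003586852478 0.6128431643327054 cen [0.41913912 0.37094353]
```

play_rows --rows '[[0.8, [0, -2, -30], 0], [0.8, [0, 0, -30], 0], [0.8, [0, 0, -30], 0], [0.8, [0, 0, -20], 0], [0.8, [0, 0, -12], 0], [0.8, [0, 0, -5], 0], [0.8, [0, 0, 0], 0], [0.8, [0, 0, -2], 0], [0.8, [0, 0, -2], 0], [0.8, [0, 0, -2], 0], [0.8, [0, 0, 0], 0], [0.8, [0, 0, 0], 0]]'

```text
time: 19.1
tcp_pos: [0.4632, 0.0197, -0.0028]
eef_rot: [0.0, 0.465, 0.885, 0.0]
ft_force: [0.6, -1.4, -1.5]
gripper_width: 0.0331
grasp_force: 35.0
```

play_rows --rows '[[0.8, [0, 0, -1], 0], [0.8, [0, 0, -1], 0], [0.8, [0, 0, 0], 0], [0.8, [0, 0, 0], 0]]'

```text
time: 19.5
tcp_pos: [0.4633, 0.0196, -0.0047]
eef_rot: [0.0, 0.465, 0.885, 0.0]
ft_force: [-2.9, 0.3, 4.8]
gripper_width: 0.0332
grasp_force: 35.3
```

play_rows --rows '[[0.55, [0, 0, 0], 0], [0.5, [0, 0, 0], 0], [0.3, [0, 0, 0], 0], [0.2, [0, 0, 0], 0], [0.2, [0, 0, 0], 0], [0.2, [0, 0, 10], 0], [0.2, [0, 0, 30], 0], [0.1, [0, 0, 40], 0], [0, [0, 0, 40], 0], [0, [0, 0, 0], 0]]'

```text
time: 20.5
tcp_pos: [0.4654, 0.0196, 0.1205]
eef_rot: [0.004, 0.465, 0.885, 0.002]
ft_force: [-0.2, 0.0, -0.0]
gripper_width: 0.0849
grasp_force: 0.0
```

Run:
```python
from h import *
S=snap('scene','e2s'); im=S['img']; x,y,w,h=255,185,45,45
hsv=cv2.cvtColor(im,cv2.COLOR_BGR2HSV)[y:y+h,x:x+w]; m=(hsv[:,:,2]<60).astype(np.uint8)
n,l,st,ce=cv2.connectedComponentsWithStats(m); print([(st[i].tolist(),(ce[i]+[x,y]).round(1)) for i in range(1,n) if st[i,4]>25])
print('exp barrel: top',proj(S,[.4633,.0196,.054]),'lowblack',proj(S,[.4633,.0196,.018]), arm.get_obs()['tcp_pos'])
```

```text
[([19, 17, 12, 14, 117], array([279.3, 209.8]))]
exp barrel: top (np.float64(278.87304070563056), np.float64(203.0330434104581)) lowblack (np.float64(278.98404915111274), np.float64(212.10605977529224)) [0.46429513 0.0196512  0.11789052]
```

The eyepiece stands in the holder: dark barrel at scene (279.3,209.8), x span 274–286, vertical as expected. Next is the jar.

play_rows --rows '[[0, [-6, 38, 0], 0], [0, [-6, 38, 0], 0], [0, [-6, 38, 0], 0], [0, [-6, 38, 0], 0], [0, [-6, 38, 0], 0], [0, [-6, 38, 0], 0], [0, [-6, 38, 0], 0], [0, [-6, 38, 0], 0], [0, [-6, 38, 0], 0], [0, [-6, 38, 0], 0], [0, [0, 0, 0], 0], [0, [0, 0, -25], 0], [0, [0, 0, -25], 0], [0, [0, 0, -20], 0], [0, [0, 0, -15], 0], [0, [0, 0, -8], 0], [0, [0, 0, 0], 0], [0, [0, 0, 0], 0]]'

```text
time: 22.35
tcp_pos: [0.4034, 0.3998, 0.0227]
eef_rot: [0.0, 0.465, 0.885, 0.0]
ft_force: [0.6, -0.2, 0.3]
gripper_width: 0.0855
grasp_force: 0.0
```

play_rows --rows '[[0, [1, 1, -2], 0], [0.3, [0, 0, 0], 0], [0.4, [0, 0, 0], 0], [0.5, [0, 0, 0], 0], [0.7, [0, 0, 0], 0], [0.7, [0, 0, 0], 0], [0.7, [0, 0, 0], 0], [0.7, [0, 0, 0], 0]]' --grip_force 35

```text
time: 23.15
tcp_pos: [0.4043, 0.4008, 0.0205]
eef_rot: [0.0, 0.465, 0.885, 0.0]
ft_force: [-1.3, -1.2, 6.1]
gripper_width: 0.043
grasp_force: 35.8
```

play_rows --rows '[[0.7, [0, 0, 5], 0], [0.7, [0, 0, 15], 0], [0.7, [0, 0, 40], 0], [0.7, [21.5, -25.5, 0], 0], [0.7, [21.5, -25.5, 0], 0], [0.7, [21.5, -25.5, 0], 0], [0.7, [21.5, -25.5, 0], 0], [0.7, [21.5, -25.5, 0], 0], [0.7, [21.5, -25.5, 0], 0], [0.7, [21.5, -25.5, 0], 0], [0.7, [21.5, -25.5, 0], 0], [0.7, [0, 0, 0], 0], [0.7, [0, 0, -30], 0], [0.7, [0, 0, -25], 0], [0.7, [0, 0, -15], 0], [0.7, [0, 0, -10], 0], [0.7, [0, 0, -5], 0], [0.7, [0, 0, 0], 0], [0.7, [0, 0, 0], 0]]'

```text
time: 25.05
tcp_pos: [0.5766, 0.1969, -0.004]
eef_rot: [0.0, 0.465, 0.885, 0.0]
ft_force: [0.5, 0.2, -1.7]
gripper_width: 0.0428
grasp_force: 36.1
```

play_rows --rows '[[0.7, [0, 0, -2], 0], [0.7, [0, 0, -2], 0], [0.7, [0, 0, -2], 0], [0.7, [0, 0, -1], 0], [0.7, [0, 0, 0], 0], [0.7, [0, 0, 0], 0]]'

```text
time: 25.65
tcp_pos: [0.5762, 0.1967, -0.0115]
eef_rot: [0.0, 0.465, 0.885, 0.0]
ft_force: [-3.4, -0.4, 5.6]
gripper_width: 0.0428
grasp_force: 36.6
```

play_rows --rows '[[0.45, [0, 0, 0], 0], [0.35, [0, 0, 0], 0], [0.2, [0, 0, 0], 0], [0.1, [0, 0, 0], 0], [0, [0, 0, 0], 0], [0, [0, 0, 10], 0], [0, [0, 0, 35], 0], [0, [0, 0, 45], 0], [0, [-23, 25, 0], 0], [0, [-23, 25, 0], 0], [0, [-23, 25, 0], 0], [0, [-23, 25, 0], 0], [0, [-23, 25, 0], 0], [0, [-24, 27, 0], 0], [0, [0, 0, 0], 0], [0, [0, 0, -20], 0], [0, [0, 0, -20], 0], [0, [0, 0, -15], 0], [0, [0, 0, 0], 0], [0, [0, 0, 0], 0]]'

```text
time: 27.65
tcp_pos: [0.4375, 0.3486, 0.0236]
eef_rot: [0.0, 0.465, 0.885, 0.0]
ft_force: [0.1, 0.2, -0.2]
gripper_width: 0.0852
grasp_force: 0.0
```

Run:
```python
from h import *
T=snap('top','j1t');S=snap('scene','j1s')
print(arm.get_obs()['tcp_pos'])
np.set_printoptions(linewidth=200)
# jar cap in dish: expected centre
for z,n in((.044,'cap'),(.009,'rim')): print(n,proj(T,[.5762,.1967,z]),proj(S,[.5762,.1967,z]))
im=np.hstack([crop(T,180,155,60,60,6),crop(S,270,235,60,60,6)]);cv2.imwrite('pics/j1.png',im)
```

```text
[0.43773293 0.34890905 0.02417789]
cap (np.float64(209.77849151352996), np.float64(181.10342737622378)) (np.float64(296.59852853729996), np.float64(264.20090052886496))
rim (np.float64(211.01412067028238), np.float64(183.40252138764663)) (np.float64(296.31800495911284), np.float64(272.7498678459743))
```

View pics/j1.png

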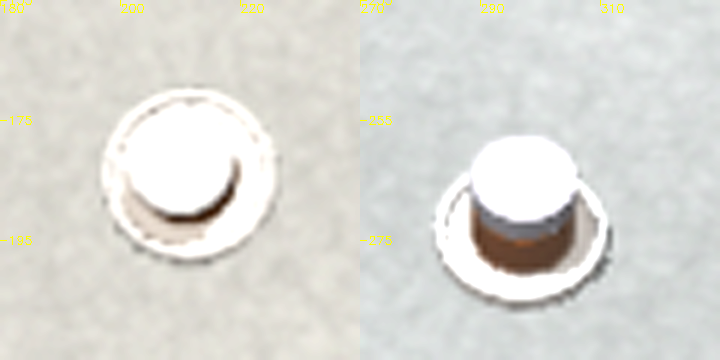

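The jar is upright and centred in the dish: cap at top (211,182), scene (297,264). Now I grip the reel.

play_rows --rows '[[0, [0, 0, -5], 0], [0, [0, 0, -3.5], 0], [0, [0, 0, 0], 0], [0.25, [0, 0, 0], 0], [0.35, [0, 0, 0], 0], [0.45, [0, 0, 0], 0], [0.65, [0, 0, 0], 0], [0.65, [0, 0, 0], 0], [0.65, [0, 0, 0], 0], [0.65, [0, 0, 0], 0]]' --grip_force 45

```text
time: 28.75
tcp_pos: [0.4372, 0.3487, 0.0149]
eef_rot: [0.0, 0.465, 0.885, 0.0]
ft_force: [-2.6, -1.5, 5.4]
gripper_width: 0.0474
grasp_force: 45.5
```

play_rows --rows '[[0.65, [0, 0, 5], 0], [0.65, [0, 0, 15], 0], [0.65, [0, 0, 25], 0], [0.65, [0, 0, 30], 0], [0.65, [-0.6, -40, 0], 0], [0.65, [-0.6, -40, 0], 0], [0.65, [-0.6, -40, 0], 0], [0.65, [-0.6, -40, 0], 0], [0.65, [-0.6, -40, 0], 0], [0.65, [-0.6, -40, 0], 0], [0.65, [-0.6, -40, 0], 0], [0.65, [-0.6, -40, 0], 0], [0.65, [-0.6, -40, 0], 0], [0.65, [-0.6, -40, 0], 0], [0.65, [-0.6, -40, 0], 0], [0.65, [-0.6, -40, 0], 0], [0.65, [-0.6, -40, 0], 0], [0.65, [-0.6, -40, 0], 0], [0.65, [-0.6, -40, 0], 0], [0.65, [0, 0, 0], 0]]'

```text
time: 30.75
tcp_pos: [0.428, -0.2551, 0.0906]
eef_rot: [0.001, 0.467, 0.884, -0.0]
ft_force: [-0.0, 0.9, -1.3]
gripper_width: 0.0477
grasp_force: 46.6
```

play_rows --rows '[[0.65, [-0.5, -29, 0], 0], [0.65, [-0.5, -29, 0], 0], [0.65, [-0.5, -29, 0], 0], [0.65, [0, 0, 0], 0], [0.65, [0, 0, -25], 0], [0.65, [0, 0, -20], 0], [0.65, [0, 0, -12], 0], [0.65, [0, 0, 0], 0], [0.65, [0, 0, 0], 0]]'

```text
time: 31.65
tcp_pos: [0.427, -0.3382, 0.0335]
eef_rot: [0.0, 0.465, 0.885, -0.0]
ft_force: [0.9, -0.7, -0.9]
gripper_width: 0.0474
grasp_force: 46.6
```

Run:
```python
from h import *
S=snap('scene','r1s');print(arm.get_obs()['tcp_pos'])
im=crop(S,175,110,70,65,8)
for X,c in(([.4265,-.342,.055],(0,255,0)),([.4265,-.342,.091],(0,0,255)),([.4265,-.342,.044],(255,0,255))):
    u,v=proj(S,X); cv2.drawMarker(im,(int((u-175)*8),int((v-110)*8)),c,0,12,1)
cv2.imwrite('pics/r1.png',im)
```

```text
[ 0.42714648 -0.33847431  0.03373907]
```

View pics/r1.png

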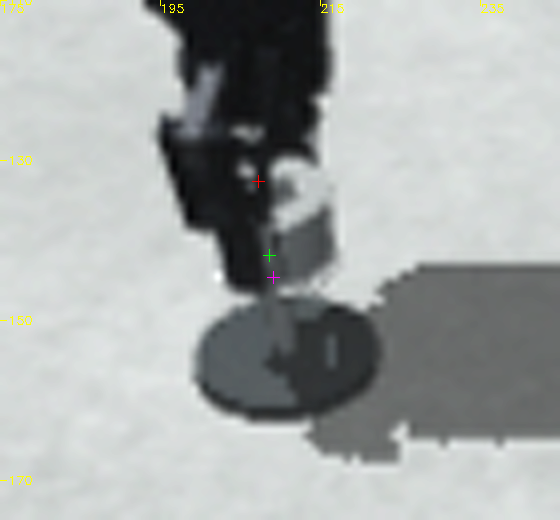

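The held reel's lower flange spans x about 202–217, centred near 209.6, against the spindle at 208.7. I correct y by -3.5 mm and lower it.

play_rows --rows '[[0.65, [-0.5, -3.5, 0], 0], [0.65, [0, 0, 0], 0], [0.65, [0, 0, -5], 0], [0.65, [0, 0, -5], 0], [0.65, [0, 0, -5], 0], [0.65, [0, 0, -3], 0], [0.65, [0, 0, 0], 0], [0.65, [0, 0, 0], 0]]'

```text
time: 32.5
tcp_pos: [0.4261, -0.3418, 0.0145]
eef_rot: [-0.0, 0.465, 0.885, -0.0]
ft_force: [-0.6, -0.1, -1.3]
gripper_width: 0.0475
grasp_force: 46.7
```

Free of the spindle tip. I continue down.

play_rows --rows '[[0.65, [0, 0, -6], 0], [0.65, [0, 0, -6], 0], [0.65, [0, 0, -5], 0], [0.65, [0, 0, -4], 0], [0.65, [0, 0, -3], 0], [0.65, [0, 0, 0], 0], [0.65, [0, 0, 0], 0]]'

```text
time: 33.2
tcp_pos: [0.4262, -0.3419, -0.0094]
eef_rot: [0.0, 0.465, 0.885, -0.0]
ft_force: [-0.2, 0.3, -0.3]
gripper_width: 0.0474
grasp_force: 46.7
```

play_rows --rows '[[0.65, [0, 0, -2], 0], [0.65, [0, 0, -1], 0], [0.65, [0, 0, -1], 0], [0.65, [0, 0, 0], 0], [0.65, [0, 0, 0], 0]]'

```text
time: 33.7
tcp_pos: [0.4261, -0.3418, -0.013]
eef_rot: [0.0, 0.465, 0.885, -0.0]
ft_force: [-2.1, 3.0, 5.3]
gripper_width: 0.0477
grasp_force: 46.9
```

play_rows --rows '[[0.4, [0, 0, 0], 0], [0.3, [0, 0, 0], 0], [0.15, [0, 0, 0], 0], [0, [0, 0, 0], 0], [0, [0, 0, 0], 0], [0, [0, 0, 0], 0], [0, [0, 0, 10], 0], [0, [0, 0, 30], 0], [0, [0, 0, 40], 0], [0, [0, 0, 25], 0], [0, [0, 42, 0], 0], [0, [0, 42, 0], 0], [0, [0, 42, 0], 0], [0, [0, 42, 0], 0], [0, [0, 42, 0], 0], [0, [0, 42, 0], 0], [0, [0, 42, 0], 0], [0, [0, 42, 0], 0], [0, [0, 42, 0], 0], [0, [0, 42, 0], 0]]'

```text
time: 35.7
tcp_pos: [0.426, 0.0799, 0.0925]
eef_rot: [0.001, 0.465, 0.885, 0.0]
ft_force: [0.7, 0.2, 0.6]
gripper_width: 0.0855
grasp_force: 0.0
```

Run:
```python
from h import *
S=snap('scene','r2s');o=arm.get_obs();print(o['tcp_pos'])
im=S['img'];x,y,w,h=190,130,40,40
g=cv2.inRange(cv2.cvtColor(im,cv2.COLOR_BGR2HSV)[y:y+h,x:x+w],(0,0,110),(180,45,255))
st=S['img'][y:y+h,x:x+w].max(2)
for r in range(0,38,2): print(y+r,' '.join('%3d'%v for v in st[r,4:36]))
for z in(.008,.044): print(z,proj(S,[.4265,-.342,z]),[np.round(proj(S,[.4265+a*.025*.71,-.342-a*.025*.7,z]),1) for a in(-1,1)])
```

```text
[0.42579374 0.08422568 0.09252196]
130 141 140 138 140 139 143 145 147 146 144 141 139 141 143 144 143 142 142 140 140 142 142 144 142 142 144 146 146 145 144 140 140
132 142 142 141 139 139 139 138 138 140 141 143 143 144 143 142 143 145 145 145 144 144 143 142 141 143 145 145 144 144 145 146 145
134 141 140 141 140 140 141 142 141 140 143 144 144 142 142 145 145 145 144 143 144 146 147 144 144 142 142 141 142 144 145 146 144
136 143 142 141 139 140 142 142 144 144 145 143 143 143 143 144 143 142 142 143 145 143 144 145 144 144 146 146 144 141 142 144 145
138 142 141 139 142 144 144 144 145 144 144 146 145 146 144 145 144 142 143 144 144 146 144 144 146 145 143 142 142 141 142 143 144
140 137 137 138 141 142 143 146 147 145 143 144 147 154 158 159 169 171 169 167 160 157 149 147 145 144 145 144 146 146 144 143 145
142 141 142 144 146 144 145 143 144 147 160 190 211 210 204 200 199 199 201 206 211 211 206 168 144 145 145 146 144 144 143 144 147
144 144 145 146 145 144 143 142 150 179 211 211 202 125  74 134 125  94  73 107 188 211 211 202 143 145 146 146 145 143 143 144 144
146 148 1
[... 977 characters left out ...]
0  59  60  61  57  48  42  29  35  46  75 100 144 143 143 143 142 142
162 144 147 147 145 144 145 145 146 146 146 142 114  69  69  68  64  64  67  71  97 119 142 143 143 143 145 145 144 142 140 142 143
164 144 144 146 146 147 146 145 144 143 144 146 144 144 144 145 146 145 143 143 143 142 143 144 145 145 147 146 146 144 144 145 143
166 144 144 145 143 143 145 147 148 145 143 143 142 143 143 144 145 146 146 143 142 143 143 143 144 146 147 144 144 147 146 143 141
0.008 (np.float64(210.45737659271754), np.float64(153.4982303114076)) [array([218. , 153.5]), array([202.9, 153.5])]
0.044 (np.float64(209.12547783871594), np.float64(144.69598856508472)) [array([216.8, 144.7]), array([201.5, 144.7])]
```

The reel is seated: top flange spans x 202–216.5 at row 144.5, against the expected (209.1,144.7). Now I refine the case pose by fitting its outline in both views.

Run:
```python
from h import *
from scipy.optimize import minimize
T=snap('top','c1t');S=snap('scene','c1s')
C=np.array([[a,b,z] for a in(-.06,.06) for b in(-.03,.03) for z in(0,.036)])
V=[]
for c,(x,y,w,h) in((T,(98,205,75,75)),(S,(355,235,75,70))):
    g=c['img'][y:y+h,x:x+w].max(2); m=(g<55).astype(np.uint8)
    n,l,st,_=cv2.connectedComponentsWithStats(m); k=1+st[1:,4].argmax(); m=(l==k).astype(np.uint8)
    m=cv2.morphologyEx(m,cv2.MORPH_CLOSE,np.ones((3,3))); print(st[k])
    V.append((c,x,y,cv2.resize(m,None,fx=4,fy=4,interpolation=0)))
def cost(p,vs=V):
    t=0;cs,sn=np.cos(p[2]),np.sin(p[2]);X=C@np.array([[cs,sn,0],[-sn,cs,0],[0,0,1]])+[p[0],p[1],0]
    for c,x,y,m in vs:
        q=np.array([proj(c,k) for k in X]);q=((q-[x,y]+.5)*4)
        r=np.zeros_like(m);cv2.fillConvexPoly(r,cv2.convexHull(np.round(q*16).astype(np.int32)),1,shift=4)
        t+=1-(r&m).sum()/(r|m).sum()
    return t
for vs in(V,V[:1],V[1:]):
    s=minimize(cost,[.419,.371,2.18],args=(vs,),method='Nelder-Mead',options=dict(initial_simplex=np.array([.419,.371,2.18])+np.array([[0,0,0],[.006,0,0],[0,.006,0],[0,0,.08]])))
    print(s.x,s.x[2]-np.pi/2,s.fun)
```

```text
[  11   17   55   45 1285]
[  12   24   52   35 1342]
[0.42126994 0.37517375 2.14594534] 0.5751490178970311 0.1627091924534365
[0.41997789 0.37571804 2.14652411] 0.5757277854418357 0.07591752392075823
[0.41888716 0.37355069 2.13331002] 0.5625136932933956 0.08288234542122985
```

play_rows --rows '[[0, [-1, 41.5, 0], -0.004], [0, [-1, 41.5, 0], -0.004], [0, [-1, 41.5, 0], -0.004], [0, [-1, 41.5, 0], -0.004], [0, [-1, 41.5, 0], -0.004], [0, [-1, 41.5, 0], -0.004], [0, [0, 41.5, 0], 0], [0, [0, 0, 0], 0], [0, [0, 0, -30], 0], [0, [0, 0, -25], 0], [0, [0, 0, 0], 0], [0, [0, 0, 0], 0]]'

```text
time: 37.05
tcp_pos: [0.4208, 0.3679, 0.0374]
eef_rot: [0.0, 0.476, 0.879, -0.0]
ft_force: [0.5, 0.7, 0.0]
gripper_width: 0.0854
grasp_force: 0.0
```

play_rows --rows '[[0, [-1, 6, 0], 0], [0, [0, 0, 0], 0], [0, [0, 0, -20], 0], [0, [0, 0, -10], 0], [0, [0, 0, -8], 0], [0, [0, 0, -8], 0], [0, [0, 0, -8], 0], [0, [0, 0, 0], 0], [0, [0, 0, 0], 0]]'

```text
time: 37.95
tcp_pos: [0.4191, 0.3747, -0.0173]
eef_rot: [-0.0, 0.476, 0.88, -0.0]
ft_force: [0.3, 0.2, 0.2]
gripper_width: 0.0853
grasp_force: 0.0
```

play_rows --rows '[[0.1, [0, 0, 0], 0], [0.15, [0, 0, 0], 0], [0.2, [0, 0, 0], 0], [0.3, [0, 0, 0], 0], [0.5, [0, 0, 0], 0], [0.5, [0, 0, 0], 0], [0.5, [0, 0, 0], 0], [0.5, [0, 0, 0], 0], [0.5, [0, 0, 0], 0]]' --grip_force 60

```text
time: 38.85
tcp_pos: [0.4194, 0.3749, -0.0168]
eef_rot: [0.0, 0.476, 0.88, 0.0]
ft_force: [-1.0, -1.0, 6.1]
gripper_width: 0.0588
grasp_force: 65.5
```

play_rows --rows '[[0.5, [0, 0, 4], 0], [0.5, [0, 0, 12], 0], [0.5, [0, 0, 25], 0], [0.5, [0, 0, 35], 0], [0.5, [0, 0, 34], 0], [0.5, [10, -39, 0], -0.005], [0.5, [10, -39, 0], -0.005], [0.5, [10, -39, 0], -0.005], [0.5, [10, -39, 0], -0.005], [0.5, [10, -39, 0], -0.005], [0.5, [10, -39, 0], -0.005], [0.5, [10, -39, 0], -0.005], [0.5, [10, -39, 0], -0.005], [0.5, [10, -39, 0], -0.005], [0.5, [10, -39, 0], -0.005], [0.5, [10, -39, 0], -0.005], [0.5, [10, -39, 0], -0.005], [0.5, [10, -39, 0], -0.005], [0.5, [10, -39, 0], -0.005], [0.5, [0, 0, 0], 0]]'

```text
time: 40.85
tcp_pos: [0.5595, -0.1754, 0.0932]
eef_rot: [0.001, 0.508, 0.861, -0.0]
ft_force: [0.3, 0.6, -2.1]
gripper_width: 0.0588
grasp_force: 65.1
```

play_rows --rows '[[0.5, [6, -20, 0], 0], [0.5, [6, -20, 0], 0], [0.5, [0, 0, 0], 0], [0.5, [0, 0, -30], 0], [0.5, [0, 0, -25], 0], [0.5, [0, 0, 0], 0], [0.5, [0, 0, 0], 0]]'

```text
time: 41.55
tcp_pos: [0.5712, -0.2108, 0.0385]
eef_rot: [-0.0, 0.506, 0.862, 0.0]
ft_force: [0.2, -0.4, -0.6]
gripper_width: 0.059
grasp_force: 65.3
```

Run:
```python
from h import *
T=snap('top','c2t');S=snap('scene','c2s');o=arm.get_obs();p=o['tcp_pos'];q=o['eef_rot'];print(p,2*np.arctan2(q[2],q[1])-np.pi/2)
im=np.hstack([crop(T,330,145,90,90,4)[:,:360],crop(S,155,140,90,90,4)])
yaw=2*np.arctan2(q[2],q[1])-np.pi/2+np.pi/2
C=np.array([[a,b,z] for z in(0,.036) for a,b in((-.06,-.03),(.06,-.03),(.06,.03),(-.06,.03))])
cs,sn=np.cos(yaw),np.sin(yaw);X=C@np.array([[cs,sn,0],[-sn,cs,0],[0,0,1]])+[p[0],p[1],p[2]+.017]
for c,ox,oy,dx in((T,330,145,0),(S,155,140,360)):
    Q=[proj(c,k) for k in X];Q=[(int((a-ox)*4)+dx,int((b-oy)*4)) for a,b in Q]
    for k in(0,4): cv2.polylines(im,[np.array(Q[k:k+4])],True,(0,0,255) if k else (0,255,0),1)
cv2.imwrite('pics/c2.png',im)
```

```text
[ 0.57189989 -0.21128739  0.03945695] 0.509379906009471
```

View pics/c2.png

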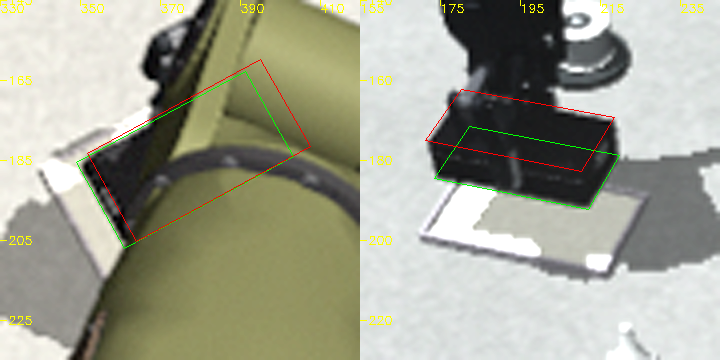

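The held case matches the model outline, about 1 px to the right in the scene view. It sits level above the tray, and the tray's corners are visible around it. I apply a small correction and lower it.

play_rows --rows '[[0.5, [1.5, -6, 0], 0], [0.5, [0, 0, 0], 0], [0.5, [0, 0, -15], 0], [0.5, [0, 0, -12], 0], [0.5, [0, 0, -8], 0], [0.5, [0, 0, -6], 0], [0.5, [0, 0, -4], 0], [0.5, [0, 0, -2], 0], [0.5, [0, 0, 0], 0], [0.5, [0, 0, 0], 0]]'

```text
time: 42.65
tcp_pos: [0.5728, -0.2174, -0.0091]
eef_rot: [0.0, 0.506, 0.862, 0.0]
ft_force: [0.2, -0.3, -1.1]
gripper_width: 0.059
grasp_force: 65.5
```

play_rows --rows '[[0.5, [0, 0, -2], 0], [0.5, [0, 0, -1], 0], [0.5, [0, 0, -1], 0], [0.5, [0, 0, 0], 0], [0.5, [0, 0, 0], 0]]'

```text
time: 43.15
tcp_pos: [0.5727, -0.2174, -0.0128]
eef_rot: [0.0, 0.506, 0.862, 0.0]
ft_force: [-3.1, 1.4, 6.0]
gripper_width: 0.0591
grasp_force: 66.2
```

play_rows --rows '[[0.25, [0, 0, 0], 0], [0.15, [0, 0, 0], 0], [0, [0, 0, 0], 0], [0, [0, 0, 0], 0], [0, [0, 0, 0], 0], [0, [0, 0, 10], 0], [0, [0, 0, 30], 0], [0, [0, 0, 45], 0], [0, [0, 0, 45], 0], [0, [0, 0, 45], 0], [0, [-33, -28, 0], 0], [0, [-33, -28, 0], 0], [0, [-33, -28, 0], 0], [0, [-33, -28, 0], 0], [0, [-33, -28, 0], 0], [0, [-33, -28, 0], 0], [0, [-33, -28, 0], 0], [0, [-33, -28, 0], 0], [0, [0, 0, 0], 0], [0, [0, 0, 0], 0]]'

```text
time: 45.15
tcp_pos: [0.3081, -0.4417, 0.1622]
eef_rot: [0.0, 0.507, 0.862, -0.0]
ft_force: [0.3, 0.9, -0.6]
gripper_width: 0.0857
grasp_force: 0.0
```

Run:
```python
from h import *
from scipy.optimize import minimize
T=snap('top','f1t');S=snap('scene','f1s');print(arm.get_obs()['tcp_pos'])
C=np.array([[a,b,z] for a in(-.06,.06) for b in(-.03,.03) for z in(.004,.040)])
V=[]
for c,(x,y,w,h) in((T,(335,150,80,75)),(S,(160,160,75,55))):
    m=(c['img'][y:y+h,x:x+w].max(2)<55).astype(np.uint8)
    n,l,st,_=cv2.connectedComponentsWithStats(m); k=1+st[1:,4].argmax(); m=cv2.morphologyEx((l==k).astype(np.uint8),cv2.MORPH_CLOSE,np.ones((3,3)));print(st[k])
    V.append((c,x,y,cv2.resize(m,None,fx=4,fy=4,interpolation=0)))
def cost(p,vs):
    t=0;cs,sn=np.cos(p[2]),np.sin(p[2]);X=C@np.array([[cs,sn,0],[-sn,cs,0],[0,0,1]])+[p[0],p[1],0]
    for c,x,y,m in vs:
        q=(np.array([proj(c,k) for k in X])-[x,y]+.5)*4
        r=np.zeros_like(m);cv2.fillConvexPoly(r,cv2.convexHull(np.round(q*16).astype(np.int32)),1,shift=4);t+=1-(r&m).sum()/(r|m).sum()
    return t
i=np.array([.572,-.216,2.08])
for vs in(V[:1],V[1:]):
    s=minimize(cost,i,args=(vs,),method='Nelder-Mead',options=dict(initial_simplex=i+np.array([[0,0,0],[.006,0,0],[0,.006,0],[0,0,.08]])));print(s.x,s.fun)
# bystanders: image difference near bottle, driver
for c,b,boxes in((T,load('top0'),((280,140,25,35),(195,230,50,45))),(S,load('scene0'),((210,215,30,40),(320,205,30,50)))):
    for x,y,w,h in boxes: print(np.abs(c['img'][y:y+h,x:x+w].astype(int)-b['img'][y:y+h,x:x+w]).mean())
top=crop(T,190,150,260,120,3); cv2.imwrite('pics/f1.png',top)
```

```text
[ 0.3092245  -0.44084093  0.16196292]
[  15   16   53   42 1130]
[ 14  16  46  27 867]
[ 0.57271089 -0.21685906  2.08558107] 0.08238078453094311
[ 0.57068344 -0.22017192  2.11645612] 0.10509390275276564
1.9497142857142857
2.0005925925925925
0.5622222222222222
0.49333333333333335
```

The case fits the tray within about 5 mm at the tray's floor height. The bottle and driver are unchanged against the first pictures. I hand in.

```bash
python3 -c "
from cell import arm
print(arm.job_done())"
```

```text
the job is handed in; nothing more can be done
None
```

The eyepiece is in the holder, the jar in the dish, the reel over its spindle and the case in the tray. All were set down on contact and looked seated in the last pictures of each; the bottle and screwdriver are unmoved and the job is handed in, but no verdict came back.

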